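Line up the drive sockets by size on the rack strip

ROBOT

A 6-joint arm with a two-finger parallel gripper is mounted at the origin on a cart in front of the work surface, level with it; the furniture and walls round the work are solid. World frame = base frame: x ahead of the robot, y to its left, z up, the work surface at z = 0. Lengths are in m, angles in rad, forces in N, time in s.
With the tool pointing down it reaches from about 0.35 to 0.975 m from the base axis. Payload 4.9 kg.
Tool frame: the origin (TCP) lies midway between the tips of the shut fingers; the grasp point (between the pads) lies 19 mm behind it (tcp_to_grasp is the distance from the TCP to the grasp point, in m); z points along the fingers, y is the direction in which the jaws open and shut (so a half turn about z gives the same grasp; the last joint's range is limited). The gripper opens to 85 mm and grips with 20 to 120 N. Pads are 22 mm wide; open, the fingers measure 114 mm over their backs; the gripper's body (76 mm by 85 mm) begins 54 mm behind the grasp point. The pads swing forward as they close: fully open they stand 13 mm farther back than shut.
Start: joints at [-1.302, 0.053, 1.613, -0, 1.476, -0.119], TCP at [0.236, -0.579, 0.208] pointing down, gripper open.
Joint ranges: [-3.01, 3.01], [-1.01, 2.22], [0.06, 2.58], [-1.02, 4.17], [0.09, 2.62], [-3.14, 3.14]. Speed limits (rad/s): [2.57, 2.57, 3.14, 3.14, 3.14, 3.14].

INTERFACE

Orientations are given as a 3x3 rotation matrix whose columns are the frame's x, y, z axes.
In Python, from cell import get_state, camera, hand_in, tcp_to_grasp gives the robot as it stands.
- The arm moves only by the shell command python3 -m creep 'ROWS' [FORCE]. ROWS is JSON, a list of rows, each an object of numbers: "fingers": the closure, from 0 (fully open) to 1 (shut); "dx", "dy", "dz": the shift along the world's x, y, z in m; "twist": the turn about the world's z in degrees. A call has 1 to 12 rows; each row shifts and turns the pose as measured when the row begins; what a row does not reach is not made up. A row lasts 1/12 s, in which the tool goes at most 41.7 mm and 7.16 degrees, less where a joint would pass 70% of its speed; a pose out of reach is approached as far as the arm can. A call with a gripper value outside its range is refused whole. The fingers move at their own pace and stop on an object; FORCE is the grip in N (left out, the last holds). Time passes only in rows, so rows that do not move let the fingers close. It gives the time, the measured TCP pose, the force and the opening at its end, in the units of the state.
- get_state(): the state, without advancing time (a new reading comes with each control period).
- camera(name): name is "scene" or "top" or "wrist"; returns a dict with "frame" (384x512x3 uint8, red, green, blue), "vfov" (degrees; the focal length in pixels is half the picture's height over the tangent of half this angle, whatever the lens; pixels are square), "cx", "cy" (the principal point, pixels), "k1" (the pictures are not rectified: a ray, as slopes to the right and down, at radius r is drawn at 1 + k1 r^2 times it, then the intrinsics apply), "T" (4x4, takes a point from camera to world coordinates); the wrist camera has in their place "hand_eye" (4x4, takes a point from camera to tool coordinates, whose origin is the TCP and whose axes are the flange's). Camera axes: x right, y down, z forward; pixel columns grow to the right and rows downward; lengths in m; the calibration is good to about 2 mm. A picture is of the moment at which its call begins: read the wrist's pose just before it. There is no depth.
- hand_in(): hands the job in, once; it reports no verdict.
The state is a dict: "t": time; "joints": joint angles; "qvel": joint speeds; "joint_efforts": joint torques, N m; "tcp_pos": TCP position; "eef_rot": TCP orientation; "force": force on the tool from outside, world axes, zero at the start; "ft_torque": the same for the moment, N m; "opening": finger opening in m.
Only numpy, scipy, OpenCV 4.12 (cv2) and the standard library are available. Lean on these libraries where they do the work, as an engineer would, in place of code of your own. Each camera call takes 0.05 s, during which the arm holds its last target. There are 200 camera calls.

TASK

Put the four loose drive sockets back on the rack strip in order of size, one on the middle of each round pad: the smallest on the red pad at one end, growing step by step to the largest on the blue pad at the other end. Stand them upright with their six-sided mouths up, and leave the castle nut and the black cap lying where they are.

Things in the scene. Friction and masses are not known exactly. Their poses are not given: they have to be found in the camera images.
- socket_22: smallest of four bright steel drive sockets, round, 22 mm diameter, 38 mm tall, standing upright on the bench with its dark six-sided mouth upward; origin: centre of its underside, z up along the socket; its yaw is of no account
- socket_30: second smallest of four bright steel drive sockets, round, 30 mm diameter, 42 mm tall, standing upright on the bench with its dark six-sided mouth upward; origin: centre of its underside, z up along the socket; its yaw is of no account
- socket_38: second largest of four bright steel drive sockets, round, 38 mm diameter, 46 mm tall, standing upright on the bench with its dark six-sided mouth upward; origin: centre of its underside, z up along the socket; its yaw is of no account
- socket_46: largest of four bright steel drive sockets, round, 46 mm diameter, 50 mm tall, standing upright on the bench with its dark six-sided mouth upward; origin: centre of its underside, z up along the socket; its yaw is of no account
- red_pad: a fixed flat round pad 62 mm in diameter with a black rubber centre 47 mm across and a red collar, at one end of the row (either end); one of four in a straight row, 80 mm from centre to centre, on a flat aluminium strip 336 x 72 mm; the pad's top is 8 mm above the bench; origin: centre of the pad's underside, 3 mm below its top
- grey_pad_a: a fixed flat round pad 62 mm in diameter with a black rubber centre 47 mm across and a grey collar, one of the two inner places; it may be the neighbour of the red or of the blue pad; one of four in a straight row, 80 mm from centre to centre, on a flat aluminium strip 336 x 72 mm; the pad's top is 8 mm above the bench; origin: centre of the pad's underside, 3 mm below its top
- grey_pad_b: a fixed flat round pad 62 mm in diameter with a black rubber centre 47 mm across and a grey collar, the other inner place; it may be the neighbour of the red or of the blue pad; one of four in a straight row, 80 mm from centre to centre, on a flat aluminium strip 336 x 72 mm; the pad's top is 8 mm above the bench; origin: centre of the pad's underside, 3 mm below its top
- blue_pad: a fixed flat round pad 62 mm in diameter with a black rubber centre 47 mm across and a blue collar, at the end of the row away from the red pad; one of four in a straight row, 80 mm from centre to centre, on a flat aluminium strip 336 x 72 mm; the pad's top is 8 mm above the bench; origin: centre of the pad's underside, 3 mm below its top
- castle_nut: black castellated nut, 30 x 34 mm, 22 mm tall, loose on the bench among the sockets, to be left alone; origin: centre of its underside
- plunger_cap: black round moulded cap with a small light button on top, 38 mm diameter, 26 mm tall, loose on the bench among the sockets, to be left alone; origin: centre of its underside

How it is judged:
At the end, for the whole second after the job is handed in: Each socket stands upright (within 0.1 rad), mouth up and at rest on its own pad, its centre within 12 mm of the pad's centre: smallest on red, second smallest on the grey pad next to red, second largest on the grey pad next to blue, largest on blue (horizontal distance between socket_22 and red_pad below 0.012 m and (horizontal distance between socket_30 and grey_pad_a below 0.012 m or horizontal distance between socket_30 and grey_pad_b below 0.012 m) and horizontal distance between socket_30 and red_pad below 0.12 m and (horizontal distance between socket_38 and grey_pad_a below 0.012 m or horizontal distance between socket_38 and grey_pad_b below 0.012 m) and horizontal distance between socket_38 and red_pad above 0.12 m and horizontal distance between socket_46 and blue_pad below 0.012 m and angle between each of socket_22, socket_30, socket_38, socket_46's own z axis and vertical below 0.1 rad and height (world z) of socket_22 between 0.004 and 0.012 m and linear speed of each of socket_22, socket_30, socket_38, socket_46 below 0.02 m/s and angular speed of each of socket_22, socket_30, socket_38, socket_46 below 0.2 rad/s and height (world z) of socket_30 between 0.004 and 0.012 m and height (world z) of socket_38 between 0.004 and 0.012 m and height (world z) of socket_46 between 0.004 and 0.012 m); the robot touches nothing.
It fails at once if the castle nut is pushed more than 20 mm from where it lay (distance of castle_nut from where it was at the start of the episode above 0.02 m).
It fails at once if the black cap is pushed more than 20 mm from where it lay (distance of plunger_cap from where it was at the start of the episode above 0.02 m).
It also fails if it takes over 96 s, if anything falls off the work surface, if the arm or the gripper's body presses on something with over 40 N, if the wrist force passes 120 N, or if a joint passes its speed limit or range.

## Working session

There is one attempt and no reset: what is moved stays moved. The work goes in short steps, Python scripts to look and compute and a shell command to move; the robot and the scene stay as the last step left them, time stands still between calls to the robot, and variables do not carry over. Pictures are saved under pics/ and viewed, about 12 in all and at most 16, crops included, and the job is handed in when it is done.

```bash
mkdir -p pics; cat > h.py <<'E'
import cv2,numpy as np
from cell import get_state,camera
def snap(name,fn):
    s=get_state(); c=camera(name); cv2.imwrite('pics/'+fn,c['frame'][:,:,::-1])
    if 'T' not in c:
        W=np.eye(4);W[:3,:3]=s['eef_rot'];W[:3,3]=s['tcp_pos'];c['T']=W@c['hand_eye']
    return c
def K(c):
    f=192/np.tan(np.radians(c['vfov'])/2); return f
def ray(c,uv,z):
    f=K(c); d=np.array([(uv[0]-c['cx'])/f,(uv[1]-c['cy'])/f]); p=d.copy()
    for _ in range(30): p=d/(1+c['k1']*(p@p))
    T=np.array(c['T']); v=T[:3,:3]@np.array([p[0],p[1],1]); o=T[:3,3]
    return (o+v*(z-o[2])/v[2])[:2]
E
python3 - <<'E'
from h import *
import json
for n in('top','scene','wrist'):
    c=snap(n,n+'0.png'); print(n,c['vfov'],c['cx'],c['cy'],c['k1'],np.round(c['T'],3).tolist())
s=get_state(); print(s)
a=[cv2.imread(f'pics/{n}0.png') for n in('top','scene')]
cv2.imwrite('pics/t0.png',cv2.resize(a[0],(800,600)))
E
```

```text
top 56.30317996060386 251.00503685355665 188.80002239620896 -0.025715864180659638 [[-0.007, -0.998, 0.057, 0.5], [-1.0, 0.007, 0.011, -0.009], [-0.012, -0.057, -0.998, 0.952], [0.0, 0.0, 0.0, 1.0]]
scene 52.02978459822111 256.8043471349052 201.65054507731588 -0.08716071671941332 [[-0.735, -0.515, 0.44, 0.043], [-0.678, 0.567, -0.469, 0.549], [-0.008, -0.643, -0.766, 0.929], [0.0, 0.0, 0.0, 1.0]]
wrist 64.36107157067946 251.94253744556875 188.02300858189355 -0.008769537257674978 [[0.378, -0.877, -0.295, 0.312], [-0.926, -0.359, -0.119, -0.547], [-0.001, 0.318, -0.948, 0.372], [0.0, 0.0, 0.0, 1.0]]
{'t': 0.15, 'joints': array([-1.30200067e+00,  5.32321612e-02,  1.61398252e+00,  1.74453467e-05,
        1.47597693e+00, -1.19011529e-01]), 'qvel': array([ 1.65769547e-03, -3.26980162e-04, -9.23585365e-04,  1.47778998e-03,
       -1.00642367e-03, -6.18600366e-05]), 'joint_efforts': array([ 8.47566685e-05, -3.94243455e+01, -3.70720875e+01, -2.34419676e-04,
        4.59377145e-03,  1.46566134e-05]), 'tcp_pos': array([ 0.23620984, -0.5780861 ,  0.20742641]), 'eef_rot': array([[ 9.25741189e-01,  3.78157487e-01, -4.07891574e-04],
       [ 3.78157650e-01, -9.25739921e-01,  1.54614951e-03],
       [ 2.07086501e-04, -1.58558161e-03, -9.99998722e-01]]), 'force': array([ 0.39075503,  0.10449152, -1.43739393]), 'ft_torque': array([0.03367734, 0.038464  , 0.05647794]), 'opening': 0.08532689380453326}
```

View pics/t0.png

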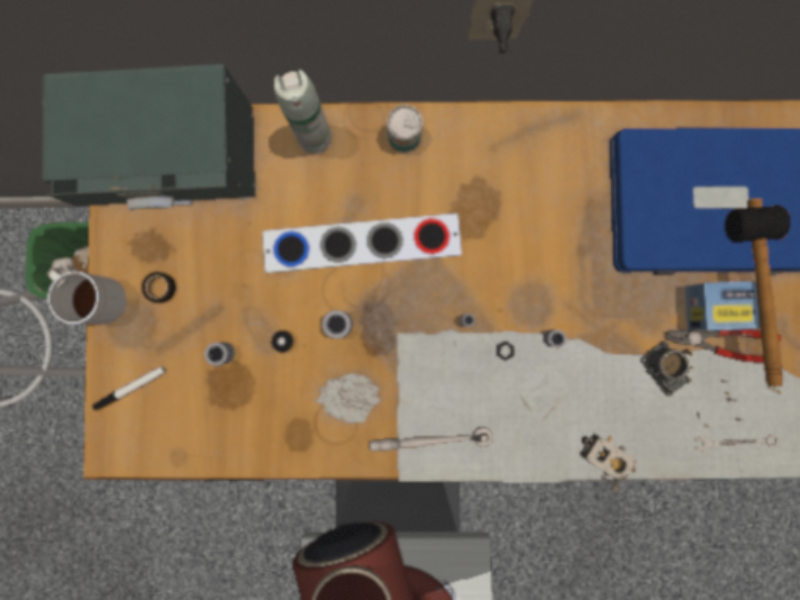

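View pics/scene0.png

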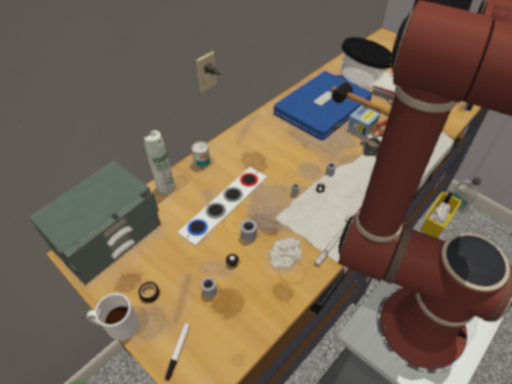

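The top view (800 px scale) shows:
- **Pads:** blue (291,249), grey (338,244) and (385,240), red (431,236).
- **Sockets:** 46 at (337,323), 38 at (216,353), 22 at (467,320), 30 at (554,339).
- **Leave alone:** cap at (283,341), nut at (505,351).

The scene view agrees with this. Next I'll compute positions.

```bash
python3 - <<'E'
from h import *
c=snap('top','top1.png'); im=c['frame']; hsv=cv2.cvtColor(im,cv2.COLOR_RGB2HSV); g=hsv[:,:,2]
def near(mask,uv,r):
    m=np.zeros_like(mask); cv2.circle(m,tuple(int(round(x)) for x in uv),r,255,-1); m&=mask
    M=cv2.moments(m,True); return (M['m10']/M['m00'],M['m01']/M['m00']),M['m00']
P=[]
for n,uv in dict(red=(431,236),g1=(385,240),g2=(338,244),blue=(291,249)).items():
    uv=np.array(uv)*.64
    p,a=near((g<70).astype(np.uint8)*255,uv,14); P.append(ray(c,p,.008)); print(n,np.round(p,1),a,np.round(P[-1],4))
P=np.array(P); d=P[-1]-P[0]; print('row len',np.hypot(*d),'angle',np.degrees(np.arctan2(d[1],d[0])))
for n,uv,h in [('22',(467,320),.038),('30',(554,339),.042),('38',(216,353),.046),('46',(337,323),.05),('nut',(505,351),.022),('cap',(283,341),.026)]:
    p,a=near((g<75).astype(np.uint8)*255,np.array(uv)*.64,9); print(n,np.round(p,1),a,np.round(ray(c,p,h),4))
t=[cv2.resize(im[int(v*.64)-16:int(v*.64)+16,int(u*.64)-16:int(u*.64)+16],(200,200),interpolation=0) for u,v in[(467,320),(554,339),(216,353),(337,323)]]
cv2.imwrite('pics/c1.png',np.hstack(t)[:,:,::-1])
E
```

```text
red [275.8 150.7] 178.0 [ 0.6544 -0.0648]
g1 [245.9 153.4] 209.0 [0.6478 0.0148]
g2 [215.8 156. ] 211.0 [0.6415 0.0946]
blue [185.9 158.9] 182.0 [0.6346 0.1741]
row len 0.23971595117524078 angle 94.7408081213744
22 [299.6 204.4] 13.0 [ 0.5115 -0.1219]
30 [355.2 216.3] 39.0 [ 0.4804 -0.2614]
38 [137.9 225.9] 61.0 [0.4596 0.288 ]
46 [215.  207.3] 87.0 [0.5055 0.0921]
nut [322.  223.9] 23.0 [ 0.4609 -0.1809]
cap [180.4 218.1] 105.0 [0.4784 0.1842]
```

View pics/c1.png

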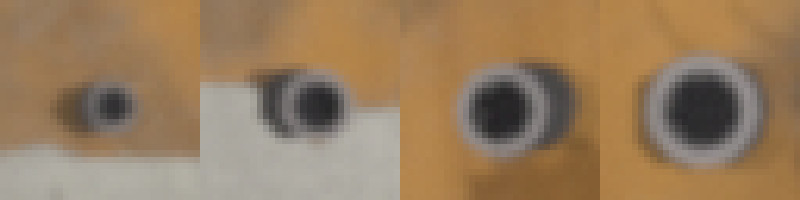

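The crops show four bright rings with dark mouths. The side walls pull the mask off for 30 and 38, so I read those by eye: 30 at about (0.480,-0.265), 38 at about (0.460,0.290). First I'll move above socket 30.

```bash
python3 -m creep '[{"fingers":0,"dx":0.02,"dy":0.026,"dz":0,"twist":6},{"fingers":0,"dx":0.02,"dy":0.026,"dz":0,"twist":6},{"fingers":0,"dx":0.02,"dy":0.026,"dz":0,"twist":6},{"fingers":0,"dx":0.02,"dy":0.026,"dz":0,"twist":6},{"fingers":0,"dx":0.02,"dy":0.026,"dz":0,"twist":6},{"fingers":0,"dx":0.02,"dy":0.026,"dz":0,"twist":6},{"fingers":0,"dx":0.02,"dy":0.026,"dz":0,"twist":6},{"fingers":0,"dx":0.02,"dy":0.026,"dz":0,"twist":6},{"fingers":0,"dx":0.02,"dy":0.026,"dz":0,"twist":6},{"fingers":0,"dx":0.02,"dy":0.026,"dz":0,"twist":6},{"fingers":0,"dx":0.02,"dy":0.026,"dz":0,"twist":6},{"fingers":0,"dx":0.02,"dy":0.026,"dz":0,"twist":6}]' 40
cat >> h.py <<'E'
def mouth(c,guess,h):
    """dark mouth blob whose ray at height h lies nearest the guess"""
    g=cv2.GaussianBlur(cv2.cvtColor(c['frame'],cv2.COLOR_RGB2GRAY),(3,3),0); out=[]
    for th in (45,55,65,75):
        n,l,s,ce=cv2.connectedComponentsWithStats((g<th).astype(np.uint8))
        for i in range(1,n):
            if s[i,4]<60 or s[i,4]>8000: continue
            w=ray(c,ce[i],h)
            if np.hypot(*(w-guess))<.03: out.append((th,s[i,4].tolist(),s[i,2:4].tolist(),np.round(ce[i],1).tolist(),np.round(w,4).tolist()))
    return out
def look(fn,guess,h):
    c=snap('wrist',fn); s=get_state(); print(s['t'],np.round(s['tcp_pos'],4),'yaw y-axis',np.degrees(np.arctan2(s['eef_rot'][1][1],s['eef_rot'][0][1])),s['opening'])
    for o in mouth(c,np.array(guess),h): print(o)
E
python3 -c "
from h import *
look('w1.png',(.48,-.265),.042)"
```

```text
t: 1.2
tcp_pos: [0.4787, -0.2546, 0.2043]
eef_rot: [[-0.121, 0.993, -0.003], [0.993, 0.121, -0.001], [-0.0, -0.003, -1.0]]
force: [1.5, -0.4, -0.3]
opening: 0.0854
1.25 [ 0.4815 -0.25    0.2042] yaw y-axis 7.458001431571387 0.08543589389581534
(55, 64, [9, 9], [255.8, 169.1], [0.483, -0.2602])
(65, 88, [11, 11], [255.8, 169.2], [0.483, -0.2602])
(75, 102, [12, 11], [255.6, 169.0], [0.4828, -0.2601])
```

View pics/w1.png

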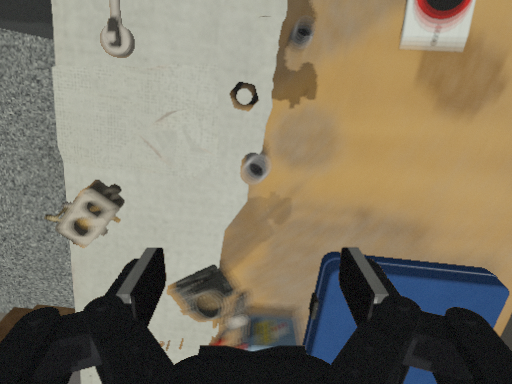

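Wrist view: socket 30 mouth is at (256,169), nut at (244,96), socket 22 at (302,33). The arm was still settling when this was taken, so I'll go lower and look again.

```bash
python3 -m creep '[{"fingers":0,"dx":0,"dy":-0.006,"dz":-0.03,"twist":-3},{"fingers":0,"dx":0,"dy":-0.006,"dz":-0.03},{"fingers":0,"dx":0,"dy":0,"dz":-0.03},{"fingers":0},{"fingers":0}]' 40
python3 -c "
from h import *
look('w2.png',(.482,-.262),.042)"
```

```text
1.3 [ 0.48   -0.2526  0.2042] yaw y-axis 7.078464164569768 0.0857509829104801
(55, 153, [14, 14], [248.7, 176.3], [0.4794, -0.2641])
(65, 178, [15, 16], [248.6, 176.6], [0.4794, -0.2644])
(75, 204, [16, 16], [248.6, 176.6], [0.4795, -0.2645])schema error: expected keys fingers, dx, dy, dz, twist
```

View pics/w2.png

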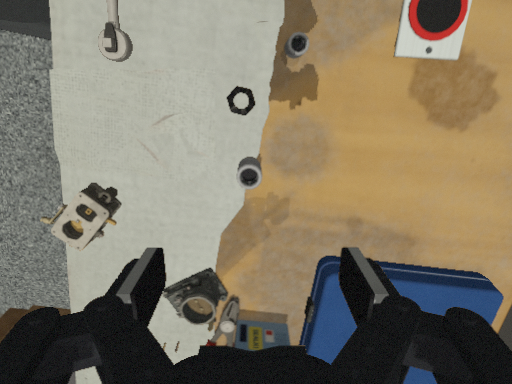

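At rest, the view gives socket 30 mouth (249,177) → (0.4794,-0.2644), which agrees with the top view. The move was refused because every row needs all its keys. Descending now.

```bash
python3 -m creep '[{"fingers":0,"dx":0,"dy":-0.006,"dz":-0.025,"twist":-2},{"fingers":0,"dx":0,"dy":-0.006,"dz":-0.025,"twist":0},{"fingers":0,"dx":0,"dy":0,"dz":-0.025,"twist":0},{"fingers":0,"dx":0,"dy":0,"dz":-0.025,"twist":0},{"fingers":0,"dx":0,"dy":0,"dz":-0.025,"twist":0},{"fingers":0,"dx":0,"dy":0,"dz":0,"twist":0},{"fingers":0,"dx":0,"dy":0,"dz":0,"twist":0}]' 40
python3 -c "
from h import *
look('w3.png',(.48,-.264),.042)"
```

```text
t: 1.88
tcp_pos: [0.4794, -0.267, 0.0773]
eef_rot: [[-0.083, 0.997, 0.0], [0.997, 0.083, -0.005], [-0.005, -0.0, -1.0]]
force: [0.5, -0.4, 1.5]
opening: 0.0854
1.9333 [ 0.4791 -0.2667  0.0771] yaw y-axis 4.747830923591975 0.08574715102843171
(45, 352, [22, 23], [253.1, 202.5], [0.4795, -0.263])
(55, 421, [24, 24], [253.0, 202.4], [0.4795, -0.263])
(65, 484, [25, 25], [252.9, 202.7], [0.4794, -0.2633])
(75, 245, [33, 16], [252.8, 179.8], [0.478, -0.2465])
(75, 533, [26, 25], [252.7, 203.0], [0.4793, -0.2634])
```

```bash
python3 -m creep '[{"fingers":0,"dx":0,"dy":0.003,"dz":-0.022,"twist":0},{"fingers":0,"dx":0,"dy":0,"dz":-0.022,"twist":0},{"fingers":0,"dx":0,"dy":0,"dz":-0.02,"twist":0},{"fingers":0,"dx":0,"dy":0,"dz":0,"twist":0},{"fingers":1,"dx":0,"dy":0,"dz":0,"twist":0},{"fingers":1,"dx":0,"dy":0,"dz":0,"twist":0},{"fingers":1,"dx":0,"dy":0,"dz":0,"twist":0},{"fingers":1,"dx":0,"dy":0,"dz":0,"twist":0},{"fingers":1,"dx":0,"dy":0,"dz":0,"twist":0},{"fingers":1,"dx":0,"dy":0,"dz":0,"twist":0}]' 40
```

```text
t: 2.77
tcp_pos: [0.4894, -0.2736, 0.0316]
eef_rot: [[-0.079, 0.997, 0.024], [0.997, 0.079, -0.023], [-0.025, 0.022, -0.999]]
force: [0.6, 0.5, 0.1]
opening: 0.0126
```

```bash
python3 -c "
from h import *
look('w4.png',(.48,-.264),.042);print(get_state()['joints'],get_state()['force'])"
```

```text
2.8167 [ 0.4895 -0.2736  0.0317] yaw y-axis 4.54690006570087 0.0048164272881557725
[-0.64004487  0.05646212  1.92216284 -0.00489104  1.12971431 -0.7171097 ] [0.54671789 0.0233824  0.55660899]
```

View pics/w4.png

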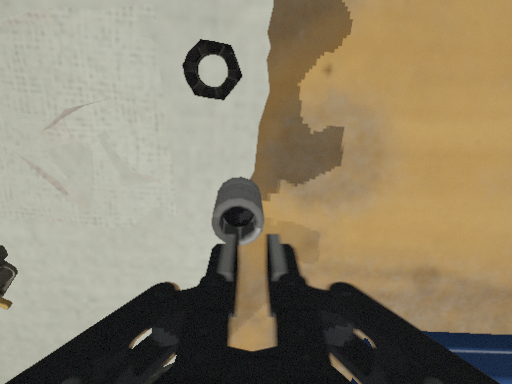

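The socket still stands, at about (238,210), but the fingers closed beside it and the tool was displaced. I'll open, rise a little and re-measure.

```bash
python3 -m creep '[{"fingers":1,"dx":0,"dy":0,"dz":0.03,"twist":0},{"fingers":0,"dx":0,"dy":0,"dz":0.03,"twist":0},{"fingers":0,"dx":0,"dy":0,"dz":0,"twist":0},{"fingers":0,"dx":0,"dy":0,"dz":0,"twist":0},{"fingers":0,"dx":0,"dy":0,"dz":0,"twist":0},{"fingers":0,"dx":0,"dy":0,"dz":0,"twist":0}]' 40
python3 - <<'E'
from h import *
look('w5.png',(.48,-.264),.042);s=get_state();print(np.round(s['eef_rot'],3),s['opening'])
c=camera('wrist');f=K(c);H=np.linalg.inv(c['hand_eye'])
for z in(0,-.019):
    p=H@[0,0,z,1];print('tcp px',c['cx']+f*p[0]/p[2],c['cy']+f*p[1]/p[2])
E
```

```text
t: 3.32
tcp_pos: [0.4883, -0.2726, 0.093]
eef_rot: [[-0.079, 0.997, 0.022], [0.997, 0.079, -0.022], [-0.024, 0.02, -1.0]]
force: [-0.3, -0.9, -0.1]
opening: 0.0607
3.3667 [ 0.4881 -0.2725  0.0927] yaw y-axis 4.551145660589978 0.06754004733920978
(45, 171, [22, 15], [241.4, 189.5], [0.4805, -0.266])
(55, 376, [24, 22], [240.9, 186.1], [0.4799, -0.2633])
(65, 428, [24, 24], [240.8, 186.4], [0.4799, -0.2635])
(75, 467, [24, 24], [240.6, 186.6], [0.4798, -0.2637])
[[-0.079  0.997  0.022]
 [ 0.997  0.079 -0.022]
 [-0.023  0.02  -1.   ]] 0.06754004733920978
tcp px 252.6980752384067 230.38323497014838
tcp px 252.8289267999039 246.3022481805465
```

View pics/w5.png

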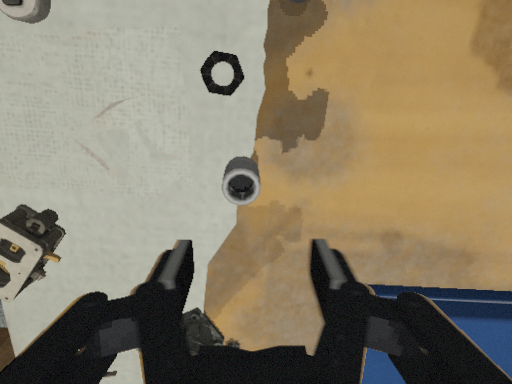

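The socket hasn't moved, but the tool has a tilt of about 0.03 rad. I'll descend in stages and check each one.

```bash
python3 -m creep '[{"fingers":0,"dx":-0.008,"dy":0.009,"dz":0,"twist":0},{"fingers":0,"dx":0,"dy":0,"dz":-0.02,"twist":0},{"fingers":0,"dx":0,"dy":0,"dz":0,"twist":0}]' 40; python3 -m creep '[{"fingers":0,"dx":0,"dy":0,"dz":-0.02,"twist":0},{"fingers":0,"dx":0,"dy":0,"dz":0,"twist":0}]' 40;  python3 -m creep '[{"fingers":0,"dx":0,"dy":0,"dz":-0.02,"twist":0},{"fingers":0,"dx":0,"dy":0,"dz":0,"twist":0}]' 40
```

```text
t: 3.67
tcp_pos: [0.4787, -0.2625, 0.0697]
eef_rot: [[-0.079, 0.997, 0.018], [0.997, 0.079, -0.019], [-0.021, 0.017, -1.0]]
force: [-1.1, 1.7, -2.0]
opening: 0.0856
t: 3.83
tcp_pos: [0.4779, -0.2618, 0.0483]
eef_rot: [[-0.079, 0.997, 0.016], [0.997, 0.079, -0.018], [-0.019, 0.015, -1.0]]
force: [-1.2, 1.0, -1.1]
opening: 0.0855
t: 4.0
tcp_pos: [0.4779, -0.2618, 0.0284]
eef_rot: [[-0.079, 0.997, 0.015], [0.997, 0.079, -0.017], [-0.018, 0.014, -1.0]]
force: [-1.8, 0.3, -1.6]
opening: 0.0854
```

```bash
python3 -m creep '[{"fingers":0,"dx":0.001,"dy":-0.001,"dz":-0.018,"twist":0},{"fingers":0,"dx":0,"dy":0,"dz":0,"twist":0}]' 40; python3 -m creep '[{"fingers":0.5,"dx":0,"dy":0,"dz":0,"twist":0},{"fingers":0.7,"dx":0,"dy":0,"dz":0,"twist":0},{"fingers":0.7,"dx":0,"dy":0,"dz":0,"twist":0},{"fingers":0.7,"dx":0,"dy":0,"dz":0,"twist":0}]' 40;
```

```text
t: 4.17
tcp_pos: [0.4797, -0.2634, 0.0121]
eef_rot: [[-0.079, 0.997, 0.016], [0.997, 0.079, -0.017], [-0.018, 0.014, -1.0]]
force: [-1.3, 0.6, -1.6]
opening: 0.0857
t: 4.5
tcp_pos: [0.4824, -0.2654, 0.0178]
eef_rot: [[-0.079, 0.997, 0.02], [0.997, 0.079, -0.021], [-0.022, 0.019, -1.0]]
force: [0.1, -0.2, 0.2]
opening: 0.0386
```

Closing the fingers makes the tool creep up and outward. I'll compensate in the rows.

```bash
python3 -m creep '[{"fingers":0.55,"dx":-0.0025,"dy":0.002,"dz":-0.007,"twist":0},{"fingers":0.55,"dx":0,"dy":0,"dz":0,"twist":0}]' 40; python3 -m creep '[{"fingers":0.8,"dx":0,"dy":0,"dz":-0.002,"twist":0},{"fingers":0.8,"dx":0,"dy":0,"dz":-0.002,"twist":0},{"fingers":0.8,"dx":0,"dy":0,"dz":0,"twist":0}]' 40;
```

```text
t: 4.67
tcp_pos: [0.481, -0.2641, 0.0126]
eef_rot: [[-0.079, 0.997, 0.023], [0.997, 0.079, -0.023], [-0.024, 0.021, -0.999]]
force: [-0.3, 0.8, -0.3]
opening: 0.0386
t: 4.92
tcp_pos: [0.4819, -0.2656, 0.0126]
eef_rot: [[-0.079, 0.997, 0.024], [0.996, 0.08, -0.025], [-0.027, 0.021, -0.999]]
force: [-0.7, -0.7, -1.3]
opening: 0.0275
```

```bash
python3 -m creep '[{"fingers":1,"dx":0,"dy":0,"dz":0,"twist":0},{"fingers":1,"dx":0,"dy":0,"dz":0,"twist":0}]' 40; python3 -m creep '[{"fingers":1,"dx":0,"dy":0,"dz":0.015,"twist":0},{"fingers":1,"dx":0,"dy":0,"dz":0,"twist":0}]' 40
python3 -c "
from h import *
look('w6.png',(.48,-.264),.042)"
```

```text
t: 5.08
tcp_pos: [0.4818, -0.2656, 0.0125]
eef_rot: [[-0.079, 0.997, 0.024], [0.996, 0.08, -0.025], [-0.027, 0.022, -0.999]]
force: [0.4, -0.0, -1.0]
opening: 0.0272
t: 5.25
tcp_pos: [0.4807, -0.2647, 0.026]
eef_rot: [[-0.079, 0.997, 0.021], [0.997, 0.08, -0.023], [-0.025, 0.019, -0.999]]
force: [0.4, -1.1, -0.2]
opening: 0.0272
5.3 [ 0.4794 -0.2638  0.024 ] yaw y-axis 4.575811845739502 0.027499426550117
(45, 698, [32, 31], [252.1, 254.2], [0.4805, -0.2711])
(55, 792, [33, 32], [252.1, 254.5], [0.4806, -0.2713])
(65, 920, [38, 34], [251.8, 254.9], [0.4804, -0.2716])
(75, 1034, [39, 34], [251.9, 255.4], [0.4805, -0.2718])
```

View pics/w6.png

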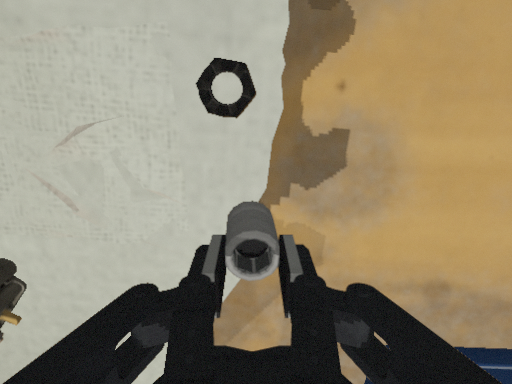

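Socket 30 is gripped and upright (mouth at (252,254) between the pads). Next: lift and carry it to the grey pad next to red.

```bash
python3 -m creep '[{"fingers":1,"dx":0,"dy":0,"dz":0.025,"twist":0},{"fingers":1,"dx":0,"dy":0,"dz":0.025,"twist":0},{"fingers":1,"dx":0.014,"dy":0.024,"dz":0.025,"twist":0},{"fingers":1,"dx":0.014,"dy":0.024,"dz":0,"twist":0},{"fingers":1,"dx":0.014,"dy":0.024,"dz":0,"twist":0},{"fingers":1,"dx":0.014,"dy":0.024,"dz":0,"twist":0},{"fingers":1,"dx":0.014,"dy":0.024,"dz":0,"twist":0},{"fingers":1,"dx":0.014,"dy":0.024,"dz":0,"twist":0},{"fingers":1,"dx":0.014,"dy":0.024,"dz":0,"twist":0},{"fingers":1,"dx":0.014,"dy":0.024,"dz":0,"twist":0},{"fingers":1,"dx":0.014,"dy":0.024,"dz":0,"twist":0},{"fingers":1,"dx":0.014,"dy":0.024,"dz":0,"twist":0}]'; python3 -m creep '[{"fingers":1,"dx":0,"dy":0,"dz":0,"twist":0},{"fingers":1,"dx":0,"dy":0,"dz":0,"twist":0}]'
```

```text
t: 6.3
tcp_pos: [0.6144, -0.0131, 0.0861]
eef_rot: [[-0.069, 0.998, 0.002], [0.997, 0.07, -0.014], [-0.014, 0.001, -1.0]]
force: [0.9, -1.1, -1.0]
opening: 0.0275
t: 6.47
tcp_pos: [0.6149, -0.0079, 0.0831]
eef_rot: [[-0.076, 0.997, -0.001], [0.997, 0.076, -0.012], [-0.012, -0.002, -1.0]]
force: [0.2, 0.0, -0.4]
opening: 0.0273
```

```bash
python3 -m creep '[{"fingers":1,"dx":0.016,"dy":0.012,"dz":0,"twist":0},{"fingers":1,"dx":0.016,"dy":0.011,"dz":0,"twist":0},{"fingers":1,"dx":0,"dy":0,"dz":0,"twist":0},{"fingers":1,"dx":0,"dy":0,"dz":0,"twist":0}]'
python3 - <<'E'
from h import *
look('w7.png',(.648,.0148),.13)
c=snap('wrist','w7.png');g=cv2.cvtColor(c['frame'],cv2.COLOR_RGB2GRAY)
for th in(45,60):
    n,l,s,ce=cv2.connectedComponentsWithStats((g<th).astype(np.uint8))
    for i in range(1,n):
        if 500<s[i,4]: print(th,s[i],np.round(ce[i],1),np.round(ray(c,ce[i],.008),4))
E
```

```text
t: 6.8
tcp_pos: [0.6441, 0.0141, 0.0778]
eef_rot: [[-0.074, 0.997, -0.009], [0.997, 0.074, -0.012], [-0.012, -0.01, -1.0]]
force: [-0.7, 0.7, -1.0]
opening: 0.0277
6.85 [0.6439 0.014  0.0777] yaw y-axis 4.229322528568557 0.02758135051603467
(45, 144, [29, 10], [251.2, 253.1], [0.6426, 0.0303])
(55, 655, [32, 31], [252.1, 253.9], [0.643, 0.0299])
(65, 755, [33, 32], [252.1, 254.4], [0.643, 0.0297])
(75, 822, [35, 33], [252.1, 254.7], [0.643, 0.0295])
45 [  11   48   49   49 1232] [39.2 72. ] [0.4828 0.0932]
45 [ 227   53   63   66 3256] [258.1  85.5] [0.6414 0.0953]
45 [233 163  45  26 708] [253.4 175. ] [0.6431 0.0273]
45 [    4   235   498   149 30608] [251.9 338.1] [ 0.6543 -0.1395]
60 [   9   48   51   51 1784] [35.2 73.7] [0.4797 0.0918]
60 [ 227   53   63   67 3329] [258.1  85.6] [0.6414 0.0952]
60 [ 231  163   56   49 1934] [259.  185.3] [0.6483 0.0191]
60 [    3   235   499   149 32366] [251.7 336.7] [ 0.6539 -0.1378]
60 [236 240  33  32 746] [252.1 254.4] [ 0.6475 -0.0453]
```

View pics/w7.png

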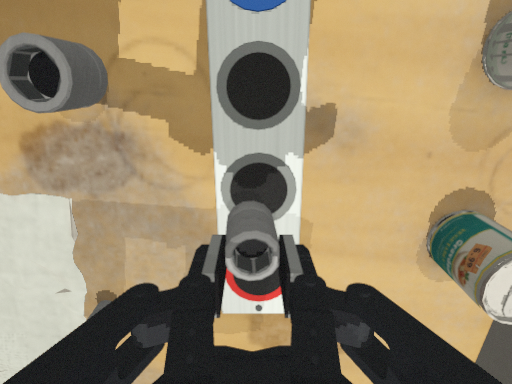

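The picture shows the socket over the grey pad next to red. The other grey pad measures (0.6414,0.0953), matching the top view. Lowering now.

```bash
python3 -m creep '[{"fingers":1,"dx":0.004,"dy":0.001,"dz":-0.018,"twist":0},{"fingers":1,"dx":0,"dy":0,"dz":-0.018,"twist":0},{"fingers":1,"dx":0,"dy":0,"dz":-0.015,"twist":0},{"fingers":1,"dx":0,"dy":0,"dz":0,"twist":0},{"fingers":1,"dx":0,"dy":0,"dz":0,"twist":0}]'
```

```text
t: 7.32
tcp_pos: [0.6459, 0.0104, 0.0268]
eef_rot: [[-0.069, 0.998, -0.007], [0.998, 0.069, -0.013], [-0.013, -0.008, -1.0]]
force: [1.0, -0.1, -0.5]
opening: 0.0271
```

```bash
python3 -m creep '[{"fingers":1,"dx":0.002,"dy":0.004,"dz":-0.003,"twist":0},{"fingers":1,"dx":0,"dy":0,"dz":-0.003,"twist":0},{"fingers":1,"dx":0,"dy":0,"dz":0,"twist":0}]'
```

```text
t: 7.57
tcp_pos: [0.6483, 0.0136, 0.0224]
eef_rot: [[-0.067, 0.998, -0.005], [0.998, 0.067, -0.013], [-0.013, -0.006, -1.0]]
force: [0.2, 0.9, -0.6]
opening: 0.0273
```

```bash
python3 -m creep '[{"fingers":1,"dx":0,"dy":0.001,"dz":-0.002,"twist":0},{"fingers":0.5,"dx":0,"dy":0,"dz":0,"twist":0},{"fingers":0.3,"dx":0,"dy":0,"dz":0,"twist":0}]'; python3 -m creep '[{"fingers":0.2,"dx":0,"dy":0,"dz":0,"twist":0},{"fingers":0.2,"dx":0,"dy":0,"dz":0.01,"twist":0},{"fingers":0.2,"dx":0,"dy":0,"dz":0.02,"twist":0}]'; python3 -m creep '[{"fingers":0.2,"dx":0,"dy":0,"dz":0.03,"twist":0},{"fingers":0.2,"dx":0,"dy":0,"dz":0.03,"twist":0},{"fingers":0.2,"dx":0,"dy":0,"dz":0.03,"twist":0}]'
```

```text
t: 7.82
tcp_pos: [0.6501, 0.0147, 0.0228]
eef_rot: [[-0.067, 0.998, -0.001], [0.998, 0.067, -0.014], [-0.014, -0.002, -1.0]]
force: [-0.2, -0.7, 0.2]
opening: 0.0508
t: 8.07
tcp_pos: [0.6475, 0.015, 0.0505]
eef_rot: [[-0.068, 0.998, -0.008], [0.998, 0.068, -0.013], [-0.013, -0.008, -1.0]]
force: [0.2, 0.1, -0.2]
opening: 0.0681
t: 8.32
tcp_pos: [0.6442, 0.0153, 0.1414]
eef_rot: [[-0.068, 0.998, -0.015], [0.998, 0.068, -0.013], [-0.012, -0.016, -1.0]]
force: [-0.3, 0.4, 1.0]
opening: 0.0684
```

Now to socket 22. I'll check socket 30 from the top camera on the way.

```bash
python3 -m creep '[{"fingers":0.2,"dx":-0.022,"dy":-0.023,"dz":0,"twist":0},{"fingers":0.2,"dx":-0.022,"dy":-0.023,"dz":0,"twist":0},{"fingers":0.2,"dx":-0.022,"dy":-0.023,"dz":0,"twist":0},{"fingers":0.2,"dx":-0.022,"dy":-0.023,"dz":0,"twist":0},{"fingers":0.2,"dx":-0.022,"dy":-0.023,"dz":-0.02,"twist":0},{"fingers":0.2,"dx":-0.016,"dy":-0.02,"dz":-0.03,"twist":0},{"fingers":0.2,"dx":0,"dy":0,"dz":0,"twist":0},{"fingers":0.2,"dx":0,"dy":0,"dz":0,"twist":0}]'
python3 - <<'E'
from h import *
look('w8.png',(.5115,-.122),.038)
c=snap('top','top8.png')
print(mouth(c,np.array((.648,.015)),.05))
E
```

```text
t: 8.98
tcp_pos: [0.5247, -0.1254, 0.1168]
eef_rot: [[-0.071, 0.997, 0.024], [0.997, 0.072, -0.022], [-0.023, 0.023, -0.999]]
force: [0.7, -0.2, 1.0]
opening: 0.0685
9.0333 [ 0.5243 -0.125   0.1161] yaw y-axis 4.15419921394316 0.06815459268201084
(45, 76, [13, 10], [233.7, 181.2], [0.5107, -0.1219])
(55, 140, [14, 14], [233.9, 180.1], [0.5107, -0.121])
(65, 172, [15, 14], [233.9, 180.5], [0.5108, -0.1213])
(75, 189, [15, 16], [234.0, 180.5], [0.5108, -0.1213])
[(75, 63, [16, 11], [246.0, 157.4], [0.631, 0.0135])]
```

```bash
python3 -m creep '[{"fingers":0.4,"dx":-0.012,"dy":0.004,"dz":-0.018,"twist":0},{"fingers":0.4,"dx":0,"dy":0,"dz":-0.018,"twist":0},{"fingers":0.4,"dx":0,"dy":0,"dz":-0.018,"twist":0},{"fingers":0.4,"dx":0,"dy":0,"dz":0,"twist":0},{"fingers":0.4,"dx":0,"dy":0,"dz":0,"twist":0}]'
python3 - <<'E'
from h import *
look('w9.png',(.5108,-.1213),.038)
E
```

```text
t: 9.5
tcp_pos: [0.5217, -0.1185, 0.0703]
eef_rot: [[-0.079, 0.996, 0.038], [0.996, 0.08, -0.025], [-0.028, 0.036, -0.999]]
force: [0.7, -0.5, 0.4]
opening: 0.0516
9.55 [ 0.5216 -0.1185  0.0703] yaw y-axis 4.5864941253590015 0.051284141540473144
(45, 133, [16, 12], [235.5, 210.9], [0.5112, -0.1212])
(55, 205, [17, 16], [235.4, 210.1], [0.511, -0.1206])
(65, 247, [18, 18], [235.4, 210.5], [0.5111, -0.1209])
(75, 271, [19, 18], [235.4, 210.5], [0.511, -0.1209])
```

```bash
python3 -m creep '[{"fingers":0.4,"dx":-0.011,"dy":-0.002,"dz":0,"twist":0},{"fingers":0.4,"dx":0,"dy":0,"dz":-0.014,"twist":0},{"fingers":0.4,"dx":0,"dy":0,"dz":-0.014,"twist":0},{"fingers":0.4,"dx":0,"dy":0,"dz":0,"twist":0}]';python3 -m creep '[{"fingers":0.4,"dx":0,"dy":0,"dz":-0.014,"twist":0},{"fingers":0.4,"dx":0,"dy":0,"dz":0,"twist":0}]'
```

```text
t: 9.88
tcp_pos: [0.5169, -0.1209, 0.05]
eef_rot: [[-0.082, 0.995, 0.05], [0.996, 0.084, -0.029], [-0.033, 0.047, -0.998]]
force: [-1.0, -0.2, -1.0]
opening: 0.0511
t: 10.05
tcp_pos: [0.5196, -0.1212, 0.0394]
eef_rot: [[-0.083, 0.995, 0.054], [0.996, 0.085, -0.031], [-0.035, 0.052, -0.998]]
force: [-1.3, 0.8, -1.2]
opening: 0.0511
```

Tilt is creeping up. A quick test: does it come from idle rows or from moving ones?

```bash
J='from h import *
s=get_state();print(np.round(s["joints"],4),np.round(s["qvel"],3),np.round(s["tcp_pos"],4),np.round(np.array(s["eef_rot"])[:2,2],4))'
python3 -c "$J"; python3 -m creep '[{"fingers":0.4,"dx":0,"dy":0,"dz":0,"twist":0}]'>/dev/null; python3 -c "$J"; python3 -m creep '[{"fingers":0.4,"dx":0,"dy":0,"dz":0,"twist":0}]'>/dev/null; python3 -c "$J";python3 -m creep '[{"fingers":0.4,"dx":0,"dy":0,"dz":0.01,"twist":0}]'>/dev/null; python3 -c "$J";python3 -m creep '[{"fingers":0.4,"dx":0,"dy":0,"dz":0,"twist":0}]'>/dev/null; python3 -c "$J"; python3 -m creep '[{"fingers":0.4,"dx":-0.008,"dy":0,"dz":0,"twist":0}]'>/dev/null; python3 -c "$J"; python3 -m creep '[{"fingers":0.4,"dx":0,"dy":0,"dz":0,"twist":0}]'>/dev/null; python3 -c "$J"
```

```text
[-0.3633 -0.0378  2.0033 -0.0104  1.1143 -0.4428] [ 0.008 -0.05  -0.077  0.001  0.034  0.   ] [ 0.5196 -0.1212  0.0394] [ 0.0545 -0.0307]
[-0.3629 -0.0389  2.0006 -0.0104  1.1154 -0.4428] [0.004 0.004 0.002 0.001 0.014 0.001] [ 0.5211 -0.1215  0.0414] [ 0.0569 -0.0316]
[-0.3625 -0.0398  1.9991 -0.0103  1.1167 -0.4427] [ 0.003 -0.014 -0.031  0.002  0.009 -0.   ] [ 0.5219 -0.1216  0.0427] [ 0.058  -0.0319]
[-0.3623 -0.054   1.9945 -0.0102  1.1378 -0.443 ] [ 0.003 -0.203 -0.094  0.001  0.272 -0.003] [ 0.5211 -0.1211  0.0524] [ 0.0559 -0.0311]
[-0.3622 -0.0569  1.9908 -0.0102  1.1391 -0.443 ] [ 0.     0.011  0.012 -0.    -0.008  0.002] [ 0.5234 -0.1219  0.0559] [ 0.0608 -0.0329]
[-0.3676 -0.0771  2.0069 -0.0097  1.1404 -0.449 ] [-0.072 -0.281  0.212 -0.002  0.039 -0.079] [ 0.5167 -0.1223  0.0577] [ 0.0635 -0.0339]
[-0.368  -0.0799  2.0079 -0.0098  1.1414 -0.4493] [ 0.003  0.004 -0.027  0.005 -0.013  0.005] [ 0.5162 -0.1224  0.0585] [ 0.0641 -0.0343]
```

```bash
J='from h import *
s=get_state();print(np.round(s["joints"],4),np.round(s["joint_efforts"],1),np.round(s["tcp_pos"],4),np.round(np.array(s["eef_rot"])[:2,2],4))'
python3 -c "$J"; python3 -m creep '[{"fingers":0,"dx":0,"dy":0,"dz":0,"twist":0},{"fingers":0,"dx":0,"dy":0,"dz":0,"twist":0}]'>/dev/null; python3 -c "$J"; python3 -m creep '[{"fingers":0,"dx":0,"dy":0,"dz":0,"twist":0},{"fingers":0,"dx":0,"dy":0,"dz":0,"twist":0}]'>/dev/null; python3 -c "$J"; python3 -m creep '[{"fingers":0,"dx":0.03,"dy":0,"dz":0.03,"twist":0},{"fingers":0,"dx":0.03,"dy":0,"dz":0.03,"twist":0},{"fingers":0,"dx":0.03,"dy":0,"dz":0.03,"twist":0}]' >/dev/null; python3 -c "$J"; python3 -m creep '[{"fingers":0,"dx":0,"dy":0,"dz":0,"twist":0},{"fingers":0,"dx":0,"dy":0,"dz":0,"twist":0}]'>/dev/null; python3 -c "$J"
```

```text
[-0.368  -0.0799  2.0079 -0.0098  1.1414 -0.4493] [ -0.1 -30.7 -34.1  -0.   -0.2  -0. ] [ 0.5162 -0.1224  0.0585] [ 0.0641 -0.0343]
[-0.3684 -0.0823  2.0088 -0.0098  1.1416 -0.4494] [  0.  -30.1 -33.7  -0.   -0.2  -0. ] [ 0.5161 -0.1226  0.0593] [ 0.0653 -0.0348]
[-0.3686 -0.0826  2.0093 -0.0097  1.1416 -0.4493] [  0.  -30.1 -33.6  -0.   -0.2  -0. ] [ 0.5158 -0.1225  0.0591] [ 0.0651 -0.0347]
[-0.3138  0.0303  1.7662 -0.0132  1.31   -0.393 ] [ -0.5 -40.8 -32.5  -0.   -0.6  -0.2] [ 0.5892 -0.1172  0.1323] [ 0.0295 -0.023 ]
[-0.3118  0.033   1.7501 -0.0127  1.3096 -0.3925] [ -0.  -40.2 -39.5  -0.   -0.3   0. ] [ 0.5974 -0.1185  0.1401] [ 0.0428 -0.0267]
```

Idle rows don't drift when the arm is at rest. The tilt comes from row retargeting while the joints lag: inward moves add it, outward moves remove it. I'll unwind it with an outward move, then return in single rows with a settling camera call between them.

```bash
cat > st.py <<'E'
from h import *
s=get_state();camera('top');s=get_state();print(round(s['t'],2),np.round(s["tcp_pos"],4),'tilt',np.round(np.array(s["eef_rot"])[:2,2],4),round(s['opening'],4),np.round(s['force'],1))
E
python3 st.py; python3 -m creep '[{"fingers":0.2,"dx":0.03,"dy":0,"dz":0.02,"twist":0},{"fingers":0.2,"dx":0.03,"dy":0,"dz":0.02,"twist":0},{"fingers":0.2,"dx":0.03,"dy":0,"dz":0.02,"twist":0}]' >/dev/null; python3 st.py; python3 st.py
python3 -m creep '[{"fingers":0.2,"dx":-0.04,"dy":0,"dz":0,"twist":0}]' >/dev/null; python3 st.py; python3 st.py;python3 -m creep '[{"fingers":0.2,"dx":-0.04,"dy":0,"dz":0,"twist":0}]' >/dev/null; python3 st.py; python3 st.py
```

```text
11.35 [ 0.5982 -0.1188  0.1412] tilt [ 0.0457 -0.0275] 0.0855 [-0.1  0.4  1.1]
11.65 [ 0.6824 -0.1166  0.1923] tilt [ 0.0289 -0.0219] 0.0684 [-1.6 -0.   3.4]
11.7 [ 0.6806 -0.1168  0.1916] tilt [ 0.0276 -0.0223] 0.0681 [0.4 0.3 1.1]
11.83 [ 0.6319 -0.1156  0.1846] tilt [ 0.0122 -0.0193] 0.0683 [-0.7  0.8 -4.7]
11.88 [ 0.6339 -0.1157  0.1853] tilt [ 0.0156 -0.0194] 0.0683 [ 1.4  0.3 -0.3]
12.02 [ 0.5888 -0.114   0.1778] tilt [-0.0021 -0.0153] 0.0681 [-0.3  1.1 -6.1]
12.07 [ 0.5917 -0.1143  0.1792] tilt [ 0.0027 -0.0158] 0.0681 [ 0.2 -0.  -1. ]
```

```bash
python3 -m creep '[{"fingers":0.4,"dx":-0.03,"dy":-0.003,"dz":-0.01,"twist":0},{"fingers":0.4,"dx":-0.03,"dy":-0.003,"dz":-0.02,"twist":0}]' >/dev/null; python3 st.py; python3 st.py
python3 -m creep '[{"fingers":0.4,"dx":-0.015,"dy":0,"dz":-0.03,"twist":0}]' >/dev/null; python3 st.py; python3 st.py;python3 -m creep '[{"fingers":0.4,"dx":0,"dy":0,"dz":-0.03,"twist":0}]' >/dev/null; python3 st.py; python3 st.py
python3 - <<'E'
from h import *
look('w9.png',(.5108,-.1213),.038)
E
```

```text
12.28 [ 0.5239 -0.1191  0.1418] tilt [-0.0063 -0.0133] 0.0514 [-0.5 -0.2 -6.5]
12.33 [ 0.5262 -0.119   0.1433] tilt [-0.0042 -0.0129] 0.0509 [-0.   0.2 -1.3]
12.47 [ 0.5055 -0.1175  0.1075] tilt [-0.0144 -0.0096] 0.0513 [ -4.5   2.4 -10. ]
12.52 [ 0.506  -0.1172  0.1083] tilt [-0.0162 -0.0083] 0.0515 [-1.2 -0.3 -1.1]
12.65 [ 0.5045 -0.1166  0.0744] tilt [-0.0196 -0.0068] 0.0514 [-3.7  0.1 -4.7]
12.7 [ 0.5038 -0.1162  0.0752] tilt [-0.0226 -0.0056] 0.051 [-1.6 -0.2  0.1]
12.75 [ 0.5056 -0.1168  0.0776] yaw y-axis 4.564330829712239 0.05119086807618286
(45, 127, [16, 12], [263.3, 214.7], [0.5112, -0.1218])
(55, 197, [16, 16], [263.5, 214.0], [0.5113, -0.1212])
(65, 235, [18, 17], [263.4, 214.3], [0.5113, -0.1214])
(75, 263, [18, 18], [263.4, 214.3], [0.5113, -0.1214])
```

```bash
python3 -m creep '[{"fingers":0.4,"dx":0.005,"dy":-0.004,"dz":-0.015,"twist":0},{"fingers":0.4,"dx":0,"dy":0,"dz":-0.025,"twist":0}]' >/dev/null; python3 st.py; python3 st.py
python3 -m creep '[{"fingers":0.4,"dx":0,"dy":0,"dz":-0.02,"twist":0}]' >/dev/null; python3 st.py; python3 st.py
```

```text
12.97 [ 0.5162 -0.1223  0.0421] tilt [-0.0099 -0.0102] 0.051 [-2.9  0.4 -2.1]
13.02 [ 0.5149 -0.1218  0.0426] tilt [-0.0129 -0.0091] 0.0513 [-1.5 -0.3 -0.5]
13.15 [ 0.5161 -0.122   0.0226] tilt [-0.012  -0.0093] 0.0509 [-2.7  1.5 -2.4]
13.2 [ 0.5149 -0.1216  0.0227] tilt [-0.0146 -0.0084] 0.0516 [-0.7  0.  -0.2]
```

```bash
python3 -m creep '[{"fingers":0.4,"dx":-0.004,"dy":0,"dz":-0.016,"twist":0}]' >/dev/null; python3 st.py; python3 st.py
python3 -m creep '[{"fingers":0.6,"dx":0,"dy":0,"dz":0,"twist":0}]' >/dev/null; python3 st.py; python3 -m creep '[{"fingers":1,"dx":0,"dy":0,"dz":0,"twist":0}]' >/dev/null; python3 st.py; python3 -m creep '[{"fingers":1,"dx":0,"dy":0,"dz":0,"twist":0}]' >/dev/null; python3 st.py; python3 -m creep '[{"fingers":1,"dx":0,"dy":0,"dz":0,"twist":0}]' >/dev/null; python3 st.py;python3 st.py
```

```text
13.33 [ 0.511  -0.1216  0.0069] tilt [-0.0149 -0.0084] 0.0513 [-2.3  0.8 -1.9]
13.38 [ 0.5104 -0.1213  0.007 ] tilt [-0.0165 -0.0076] 0.0513 [ 0.2  0.4 -0.1]
13.52 [ 0.5113 -0.1215  0.0087] tilt [-0.015  -0.0082] 0.0349 [ 0.1  0.2 -0.1]
13.65 [ 0.5125 -0.1219  0.0105] tilt [-0.0129 -0.0091] 0.019 [-0.5 -0.7 -0.2]
13.78 [ 0.5134 -0.1222  0.0118] tilt [-0.011  -0.0098] 0.0191 [-0.3 -0.1 -0.4]
13.92 [ 0.5138 -0.1224  0.0123] tilt [-0.0101 -0.0101] 0.0191 [-0.   0.4 -0.9]
13.97 [ 0.5137 -0.1223  0.0121] tilt [-0.0104 -0.01  ] 0.0187 [ 0.3  0.6 -1.8]
```

```bash
python3 -m creep '[{"fingers":1,"dx":0,"dy":0,"dz":0.03,"twist":0}]' >/dev/null; python3 st.py; python3 -m creep '[{"fingers":1,"dx":0.01,"dy":0,"dz":0.03,"twist":0},{"fingers":1,"dx":0.03,"dy":0.01,"dz":0.02,"twist":0}]' >/dev/null; python3 st.py; python3 -m creep '[{"fingers":1,"dx":0.03,"dy":0.02,"dz":0,"twist":0}]' >/dev/null; python3 st.py;  python3 st.py; python3 -m creep '[{"fingers":1,"dx":0.03,"dy":0.02,"dz":0,"twist":0}]' >/dev/null; python3 st.py;  python3 st.py
```

```text
14.1 [ 0.5148 -0.1227  0.0458] tilt [-0.0084 -0.0107] 0.0189 [ 4.7 -0.6  3.4]
14.32 [ 0.5578 -0.1113  0.0986] tilt [-0.0048 -0.0092] 0.0189 [-0.6  0.6  2.3]
14.45 [ 0.5928 -0.0894  0.1008] tilt [ 0.0042 -0.0077] 0.0187 [0.2 1.6 2.3]
14.5 [ 0.5906 -0.0905  0.1002] tilt [ 0.0005 -0.0092] 0.0187 [-0.4 -0.3 -0.5]
14.63 [ 0.624  -0.0672  0.099 ] tilt [ 0.0033 -0.0062] 0.0185 [-0.1  1.2  0.5]
14.68 [ 0.6225 -0.0686  0.0994] tilt [ 0.0015 -0.0081] 0.0189 [-0.   0.2 -0.6]
```

```bash
python3 -m creep '[{"fingers":1,"dx":0.031,"dy":0.003,"dz":-0.02,"twist":0}]' >/dev/null; python3 st.py; python3 st.py; python3 -m creep '[{"fingers":1,"dx":0,"dy":0,"dz":-0.025,"twist":0},{"fingers":1,"dx":0,"dy":0,"dz":-0.02,"twist":0}]' >/dev/null; python3 st.py; python3 st.py
```

```text
14.82 [ 0.6559 -0.0646  0.0729] tilt [-0.0008 -0.0063] 0.0187 [-2.8  0.6 -5.8]
14.87 [ 0.6523 -0.0647  0.0729] tilt [-0.0068 -0.0061] 0.0189 [-1.6  0.2 -1.5]
15.08 [ 0.6529 -0.0655  0.0264] tilt [-0.0058 -0.0069] 0.0185 [-1.7 -0.6 -3.2]
15.13 [ 0.6529 -0.0655  0.0282] tilt [-0.0061 -0.0067] 0.0189 [-0.5 -0.5 -1.3]
```

```bash
python3 - <<'E'
from h import *
c=snap('wrist','w10.png'); im=c['frame'];hsv=cv2.cvtColor(im,cv2.COLOR_RGB2HSV)
m=((hsv[:,:,1]>140)&((hsv[:,:,0]<8)|(hsv[:,:,0]>172))&(hsv[:,:,2]>80)).astype(np.uint8)
y,x=np.nonzero(m); W=np.array([ray(c,p,.008) for p in zip(x[::5],y[::5])]); W=W[np.hypot(*(W-[.6544,-.0648]).T)<.05]
print(len(W)); A=np.c_[2*W,np.ones(len(W))]; s=np.linalg.lstsq(A,(W**2).sum(1),rcond=None)[0]; print(s[:2],np.sqrt(s[2]+s[:2]@s[:2]))
E
```

```text
385
[ 0.65488859 -0.0643472 ] 0.026740691244211277
```

View pics/w10.png

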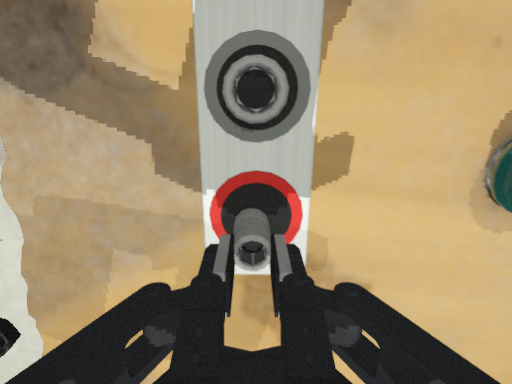

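Socket 30 stands centred on its pad at (257,88). Socket 22 is just above the red pad, whose centre measures (0.6549,-0.0643). Lowering and releasing.

```bash
python3 -m creep '[{"fingers":1,"dx":0.002,"dy":0.001,"dz":-0.007,"twist":0}]' >/dev/null; python3 st.py; python3 st.py; python3 -m creep '[{"fingers":1,"dx":0,"dy":0,"dz":-0.003,"twist":0}]' >/dev/null; python3 st.py; python3 st.py
```

```text
15.32 [ 0.657  -0.0651  0.0245] tilt [-0.0005 -0.0078] 0.0187 [-1.6 -0.5 -1. ]
15.37 [ 0.6566 -0.065   0.0244] tilt [-0.0017 -0.0076] 0.0188 [ 0.5 -0.1 -1.7]
15.5 [ 0.6571 -0.0652  0.0224] tilt [ 0.0001 -0.0081] 0.0189 [ 0.2  0.2 -0.8]
15.55 [ 0.6569 -0.0651  0.0222] tilt [-0.0004 -0.0079] 0.0189 [-0.2 -0.1 -1.4]
```

```bash
python3 -m creep '[{"fingers":1,"dx":-0.002,"dy":0,"dz":-0.004,"twist":0}]' >/dev/null; python3 st.py; python3 st.py; python3 -m creep '[{"fingers":0.7,"dx":0,"dy":0,"dz":-0.001,"twist":0}]' >/dev/null; python3 st.py; python3 -m creep '[{"fingers":0.5,"dx":0,"dy":0,"dz":0,"twist":0}]' >/dev/null; python3 st.py; python3 -m creep '[{"fingers":0.2,"dx":0,"dy":0,"dz":0.01,"twist":0}]' >/dev/null; python3 st.py;  python3 -m creep '[{"fingers":0.2,"dx":0,"dy":0,"dz":0.03,"twist":0},{"fingers":0.2,"dx":0,"dy":0,"dz":0.03,"twist":0},{"fingers":0.2,"dx":0,"dy":0,"dz":0.03,"twist":0}]' >/dev/null; python3 st.py
```

```text
15.68 [ 0.6549 -0.0652  0.0184] tilt [ 0.0003 -0.0081] 0.0187 [ 0.7 -0.7  4.8]
15.73 [ 0.655  -0.0651  0.0185] tilt [ 0.0002 -0.0081] 0.0189 [-0.4  0.1  0.1]
15.87 [ 0.655  -0.0652  0.0176] tilt [ 0.0004 -0.0082] 0.0257 [0.2 0.3 0.2]
16.0 [ 0.6551 -0.0652  0.0177] tilt [ 0.0005 -0.0082] 0.0422 [-0.6 -0.5 -0.2]
16.13 [ 0.6556 -0.0652  0.0294] tilt [ 0.0013 -0.0084] 0.0603 [ 2.1 -0.2  1.4]
16.43 [ 0.6548 -0.065   0.1242] tilt [ 0.0005 -0.0082] 0.0687 [3.9 0.6 4.6]
```

Socket 22 is placed. Next is socket 46.

```bash
python3 -m creep '[{"fingers":0,"dx":-0.025,"dy":0.031,"dz":0,"twist":0}]' >/dev/null; python3 st.py; python3 -m creep '[{"fingers":0,"dx":-0.025,"dy":0.031,"dz":0,"twist":0},{"fingers":0,"dx":-0.025,"dy":0.031,"dz":0,"twist":0}]' >/dev/null; python3 st.py;python3 st.py; python3 -m creep '[{"fingers":0,"dx":-0.025,"dy":0.031,"dz":0,"twist":0},{"fingers":0,"dx":-0.025,"dy":0.025,"dz":0,"twist":0}]' >/dev/null; python3 st.py;python3 st.py
```

```text
16.57 [ 0.6288 -0.0302  0.1278] tilt [ 0.0032 -0.0054] 0.0848 [ 1.7  3.8 -0.6]
16.78 [0.5772 0.034  0.1287] tilt [ 0.0034 -0.0032] 0.0857 [ 1.2  5.5 -1.2]
16.83 [0.579  0.0317 0.1288] tilt [ 0.0055 -0.0058] 0.0853 [-0.5 -0.2 -0.4]
17.05 [0.5287 0.0879 0.1297] tilt [ 0.0067 -0.005 ] 0.0854 [ 1.9  4.2 -1.5]
17.1 [0.5307 0.086  0.13  ] tilt [ 0.009  -0.0071] 0.0856 [ 1.2 -0.4  0.1]
```

```bash
python3 -m creep '[{"fingers":0,"dx":-0.025,"dy":0.005,"dz":-0.01,"twist":0}]' >/dev/null; python3 st.py;python3 st.py; python3 - <<'E'
from h import *
look('w11.png',(.5055,.0921),.05)
c=snap('top','top11.png'); 
for q,h in (((.648,.015),.05),((.6547,-.0645),.046)): print(mouth(c,np.array(q),h))
E
```

```text
17.23 [0.5012 0.092  0.1177] tilt [ 0.0037 -0.0066] 0.0853 [-1.7  2.  -3.2]
17.28 [0.5024 0.0913 0.1177] tilt [ 0.0044 -0.0072] 0.0854 [ 0.9  0.1 -1.4]
17.3333 [0.5046 0.0909 0.119 ] yaw y-axis 5.127418527107199 0.08562303697050538
(45, 91, [26, 10], [254.1, 196.0], [0.5044, 0.088])
(55, 379, [36, 23], [258.2, 194.4], [0.5075, 0.0897])
(65, 820, [37, 33], [257.3, 189.3], [0.5064, 0.094])
(75, 893, [37, 33], [257.2, 189.5], [0.5064, 0.0938])
[(75, 68, [17, 11], [246.1, 157.2], [0.6316, 0.013])]
[(55, 69, [15, 13], [274.6, 153.1], [0.6419, -0.0594]), (65, 104, [16, 15], [274.7, 152.9], [0.6427, -0.0596]), (75, 148, [17, 17], [275.3, 152.0], [0.6449, -0.0611])]
```

```bash
python3 -m creep '[{"fingers":0,"dx":0.001,"dy":0.002,"dz":-0.025,"twist":0},{"fingers":0,"dx":0,"dy":0,"dz":-0.025,"twist":0}]' >/dev/null; python3 st.py;python3 st.py; python3 - <<'E'
from h import *
look('w12.png',(.506,.0935),.05)
E
```

```text
17.6 [0.5129 0.0913 0.073 ] tilt [ 0.021  -0.0078] 0.0854 [-2.3 -0.6 -2.5]
17.65 [0.5121 0.0914 0.074 ] tilt [ 0.0185 -0.0078] 0.0856 [-1.2 -0.7  0.9]
17.7 [0.513  0.0915 0.0757] yaw y-axis 5.006209509763753 0.08551448151284317
(45, 68, [8, 18], [260.9, 210.7], [0.5179, 0.0942])
(45, 317, [33, 20], [239.7, 218.9], [0.5042, 0.087])
(55, 1177, [44, 39], [243.0, 209.0], [0.5059, 0.0945])
(65, 1286, [45, 40], [242.9, 209.1], [0.5058, 0.0944])
(75, 1390, [46, 42], [242.9, 209.5], [0.5058, 0.0941])
```

```bash
python3 -m creep '[{"fingers":0,"dx":-0.009,"dy":0.002,"dz":-0.02,"twist":0}]' >/dev/null; python3 st.py; python3 st.py;python3 -m creep '[{"fingers":0,"dx":-0.001,"dy":0,"dz":-0.02,"twist":0}]' >/dev/null; python3 st.py; python3 st.py
```

```text
17.83 [0.5037 0.0932 0.0548] tilt [ 0.0197 -0.0076] 0.0855 [-1.9 -0.4 -3.4]
17.88 [0.5029 0.0932 0.0548] tilt [ 0.0174 -0.0078] 0.0853 [-0.6 -0.4 -1.3]
18.02 [0.5019 0.0929 0.0339] tilt [ 0.0168 -0.0079] 0.0858 [-2.2 -0.7 -3.6]
18.07 [0.5009 0.0929 0.034 ] tilt [ 0.0141 -0.0081] 0.0853 [-1.   0.8 -1. ]
```

```bash
python3 -m creep '[{"fingers":0,"dx":0.004,"dy":0.001,"dz":-0.015,"twist":0}]' >/dev/null; python3 st.py; python3 st.py;python3 -m creep '[{"fingers":0,"dx":0,"dy":0,"dz":-0.014,"twist":0}]' >/dev/null; python3 st.py; python3 st.py
python3 -m creep '[{"fingers":0.3,"dx":0,"dy":0,"dz":0,"twist":0}]' 50 >/dev/null; python3 st.py;
```

```text
18.2 [0.5057 0.0937 0.0188] tilt [ 0.0144 -0.008 ] 0.0857 [-2.8 -0.7 -1.3]
18.25 [0.5048 0.0937 0.019 ] tilt [ 0.0124 -0.0081] 0.0854 [-0.1  0.5 -0.1]
18.38 [0.505  0.0936 0.0048] tilt [ 0.0121 -0.0083] 0.0855 [-1.9 -0.7 -1.2]
18.43 [0.5042 0.0936 0.0049] tilt [ 0.0104 -0.0083] 0.0857 [-0.6  1.  -0.9]
18.57 [0.5047 0.0936 0.0061] tilt [ 0.0111 -0.0083] 0.0688 [ 0.4 -0.3 -0.9]
```

```bash
python3 -m creep '[{"fingers":0.5,"dx":0.001,"dy":0,"dz":0,"twist":0}]' 50 >/dev/null; python3 st.py; python3 -m creep '[{"fingers":1,"dx":0,"dy":0,"dz":0,"twist":0}]' 50 >/dev/null; python3 st.py; python3 -m creep '[{"fingers":1,"dx":0,"dy":0,"dz":0,"twist":0}]' >/dev/null; python3 st.py; python3 -m creep '[{"fingers":1,"dx":0,"dy":0,"dz":0.03,"twist":0}]' >/dev/null; python3 st.py; python3 st.py
```

```text
18.7 [0.5068 0.0936 0.0076] tilt [ 0.0133 -0.0082] 0.0493 [-0.3  0.  -0.6]
18.83 [0.5075 0.0936 0.0084] tilt [ 0.0146 -0.0082] 0.0443 [ 1.   0.1 -3.6]
18.97 [0.5071 0.0936 0.0081] tilt [ 0.014  -0.0082] 0.0445 [ 0.6  0.7 -4.3]
19.1 [0.5075 0.0938 0.0411] tilt [ 0.0145 -0.0081] 0.0443 [4.9 1.9 0.5]
19.15 [0.5098 0.0938 0.0413] tilt [ 0.0206 -0.0079] 0.0443 [ 2.1 -0.1 -2.3]
```

Socket 46 is gripped. Carrying it to blue.

```bash
python3 -m creep '[{"fingers":1,"dx":0,"dy":0,"dz":0.03,"twist":0},{"fingers":1,"dx":0.02,"dy":0.015,"dz":0.02,"twist":0},{"fingers":1,"dx":0.028,"dy":0.018,"dz":0,"twist":0}]' >/dev/null; python3 st.py; python3 -m creep '[{"fingers":1,"dx":0.03,"dy":0.02,"dz":0,"twist":0},{"fingers":1,"dx":0.03,"dy":0.02,"dz":0,"twist":0}]' >/dev/null; python3 st.py; python3 st.py
```

```text
19.45 [0.5574 0.1281 0.0877] tilt [ 0.0169 -0.0065] 0.0442 [ 2.6  1.3 -1.2]
19.67 [0.6148 0.1695 0.0794] tilt [ 0.0076 -0.0066] 0.0444 [ 2.   1.7 -3.8]
19.72 [0.6122 0.1678 0.0794] tilt [ 0.004  -0.0088] 0.0442 [-1.7 -1.1 -4. ]
```

```bash
python3 -m creep '[{"fingers":1,"dx":0.022,"dy":0.006,"dz":-0.02,"twist":0}]' >/dev/null; python3 st.py; python3 st.py; python3 -m creep '[{"fingers":1,"dx":0,"dy":0,"dz":-0.025,"twist":0}]' >/dev/null; python3 st.py; python3 st.py
python3 - <<'E'
from h import *
c=snap('wrist','w13.png'); im=c['frame'];hsv=cv2.cvtColor(im,cv2.COLOR_RGB2HSV)
m=((hsv[:,:,1]>140)&(hsv[:,:,0]>100)&(hsv[:,:,0]<130)&(hsv[:,:,2]>60)).astype(np.uint8)
y,x=np.nonzero(m); W=np.array([ray(c,p,.008) for p in zip(x,y)]); W=W[np.hypot(*(W-[.6346,.1741]).T)<.04]
s=cv2.minEnclosingCircle(W.astype(np.float32)); print(len(W),s)
E
```

```text
19.85 [0.6356 0.1746 0.0522] tilt [ 0.0011 -0.0087] 0.0442 [-0.1 -0.9 -8.1]
19.9 [0.6321 0.1736 0.0521] tilt [-0.0051 -0.0102] 0.0441 [-1.7  0.8 -5. ]
20.03 [0.6293 0.1729 0.0209] tilt [-0.0114 -0.0114] 0.0443 [-4.3 -1.7 -8.5]
20.08 [0.627  0.1725 0.021 ] tilt [-0.0164 -0.0122] 0.0442 [-1.2 -0.3 -5.3]
1485 ((0.6348673105239868, 0.1755845844745636), 0.030238525941967964)
```

View pics/w13.png

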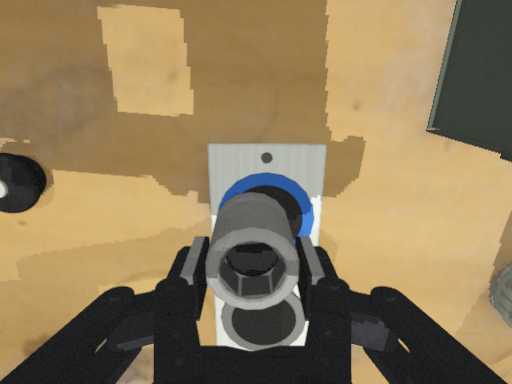

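The picture shows the socket above the blue pad but offset to -x. Correcting dx by +8 mm and dy by +2 mm.

```bash
python3 -m creep '[{"fingers":1,"dx":0.007,"dy":0.002,"dz":0,"twist":0}]' >/dev/null; python3 st.py; python3 st.py; python3 -m creep '[{"fingers":1,"dx":0.001,"dy":0,"dz":-0.003,"twist":0}]' >/dev/null; python3 st.py; python3 st.py
```

```text
20.27 [0.6363 0.1748 0.0243] tilt [-0.0112 -0.0112] 0.0442 [ 0.6 -1.1 -3.1]
20.32 [0.6366 0.1748 0.0249] tilt [-0.0105 -0.0112] 0.0446 [ 0.5 -0.5 -2.7]
20.45 [0.639  0.1749 0.0236] tilt [-0.007  -0.0107] 0.0439 [-0.5  0.1 -3.3]
20.5 [0.6386 0.1749 0.0233] tilt [-0.008  -0.0108] 0.0442 [ 0.6  0.3 -3.5]
```

```bash
python3 -m creep '[{"fingers":1,"dx":-0.004,"dy":0,"dz":-0.005,"twist":0}]' >/dev/null; python3 st.py; python3 st.py; python3 -m creep '[{"fingers":1,"dx":0,"dy":0,"dz":-0.003,"twist":0}]' >/dev/null; python3 st.py; python3 st.py
```

```text
20.63 [0.6343 0.1749 0.0185] tilt [-0.0076 -0.0107] 0.0438 [-0.5  0.1 -3.8]
20.68 [0.6337 0.1748 0.018 ] tilt [-0.0091 -0.011 ] 0.0441 [-0.9 -0.2 -3.8]
20.82 [0.6342 0.175  0.0165] tilt [-0.0083 -0.0109] 0.0443 [-2.  -1.1  1.6]
20.87 [0.6342 0.175  0.0164] tilt [-0.0083 -0.0109] 0.0442 [-3.9 -1.2  3.3]
```

```bash
python3 -m creep '[{"fingers":0.3,"dx":0,"dy":0,"dz":-0.001,"twist":0}]' >/dev/null; python3 st.py; python3 -m creep '[{"fingers":0,"dx":0,"dy":0,"dz":0,"twist":0},{"fingers":0,"dx":0,"dy":0,"dz":0.01,"twist":0}]' >/dev/null; python3 st.py; python3 -m creep '[{"fingers":0,"dx":0,"dy":0,"dz":0.03,"twist":0},{"fingers":0,"dx":0,"dy":0,"dz":0.03,"twist":0},{"fingers":0,"dx":0,"dy":0,"dz":0.03,"twist":0}]' >/dev/null; python3 st.py; python3 st.py
```

```text
21.0 [0.6349 0.1751 0.0162] tilt [-0.0064 -0.0106] 0.0594 [-0.1 -0.5  0.9]
21.22 [0.6362 0.1754 0.0284] tilt [-0.0037 -0.0102] 0.0855 [ 0.9 -0.3  1.7]
21.52 [0.6357 0.1753 0.1232] tilt [-0.0039 -0.0102] 0.0856 [3.8 1.  4.5]
21.57 [0.6364 0.1754 0.122 ] tilt [-0.0019 -0.0099] 0.0855 [ 0.8  0.8 -0. ]
```

Socket 46 is placed. Next is socket 38.

```bash
python3 -m creep '[{"fingers":0,"dx":-0.028,"dy":0.019,"dz":0,"twist":0}]' >/dev/null; python3 st.py; python3 -m creep '[{"fingers":0,"dx":-0.028,"dy":0.019,"dz":0,"twist":0},{"fingers":0,"dx":-0.028,"dy":0.019,"dz":0,"twist":0}]' >/dev/null; python3 st.py;python3 st.py; python3 -m creep '[{"fingers":0,"dx":-0.028,"dy":0.019,"dz":0,"twist":0},{"fingers":0,"dx":-0.028,"dy":0.019,"dz":0,"twist":0}]' >/dev/null; python3 st.py;python3 st.py;python3 -m creep '[{"fingers":0,"dx":-0.025,"dy":0.015,"dz":0,"twist":0}]' >/dev/null; python3 st.py;python3 st.py
python3 - <<'E'
from h import *
look('w14.png',(.46,.29),.046)
E
```

```text
21.7 [0.6064 0.1973 0.1244] tilt [-0.001  -0.0068] 0.0856 [-0.5  4.3  0.2]
21.92 [0.5476 0.2377 0.1254] tilt [-0.0006 -0.0047] 0.0854 [-1.1  3.9 -1.4]
21.97 [0.5497 0.2362 0.1254] tilt [ 0.0016 -0.0063] 0.0855 [ 0.7  0.3 -0.5]
22.18 [0.492  0.2758 0.126 ] tilt [ 0.0027 -0.0051] 0.0852 [-0.4  3.7 -0.5]
22.23 [0.4941 0.2744 0.1261] tilt [ 0.005  -0.0066] 0.0858 [ 0.3 -0.1 -1.1]
22.37 [0.4661 0.2915 0.1261] tilt [ 0.0026 -0.0048] 0.0858 [-1.8  3.1 -1.1]
22.42 [0.4677 0.2904 0.126 ] tilt [ 0.0044 -0.0062] 0.0854 [-0.  -0.6 -0.2]
22.4667 [0.469  0.2897 0.1262] yaw y-axis 5.154682648645681 0.08518967541021512
(45, 63, [18, 8], [244.3, 191.3], [0.4616, 0.2861])
(55, 189, [25, 15], [242.3, 190.9], [0.4599, 0.2863])
(65, 481, [27, 26], [242.2, 186.1], [0.4595, 0.2906])
(75, 528, [27, 27], [242.1, 186.4], [0.4594, 0.2903])
```

```bash
python3 -m creep '[{"fingers":0,"dx":-0.009,"dy":0.001,"dz":-0.025,"twist":0}]' >/dev/null; python3 st.py;python3 st.py; python3 -m creep '[{"fingers":0,"dx":0,"dy":0,"dz":-0.025,"twist":0}]' >/dev/null; python3 st.py;python3 st.py; python3 - <<'E'
from h import *
look('w15.png',(.46,.29),.046)
E
```

```text
22.6 [0.4591 0.29   0.0981] tilt [ 0.0036 -0.0077] 0.0853 [-2.9 -1.1 -3.4]
22.65 [0.4583 0.2891 0.0979] tilt [ 0.0003 -0.0096] 0.0855 [-0.6 -0.5 -1. ]
22.78 [0.4576 0.2876 0.0691] tilt [-0.0033 -0.0118] 0.0855 [-2.8 -1.4 -4.8]
22.83 [0.4565 0.2872 0.0694] tilt [-0.0063 -0.0131] 0.0853 [-1.3 -1.2 -1.3]
22.8833 [0.4574 0.2878 0.0712] yaw y-axis 5.093458059188856 0.08506773348316919
(55, 302, [33, 21], [257.3, 215.8], [0.4596, 0.2863])
(65, 765, [34, 33], [256.8, 209.4], [0.4588, 0.291])
(75, 837, [35, 33], [256.6, 209.4], [0.4587, 0.2909])
```

```bash
python3 -m creep '[{"fingers":0,"dx":0.002,"dy":0.003,"dz":-0.025,"twist":0}]' >/dev/null; python3 st.py;python3 st.py; python3 -m creep '[{"fingers":0,"dx":0.001,"dy":0.001,"dz":-0.022,"twist":0}]' >/dev/null; python3 st.py;python3 st.py
```

```text
23.02 [0.46   0.2904 0.0443] tilt [-0.0047 -0.0123] 0.0854 [-3.4 -2.9 -3.1]
23.07 [0.4585 0.2898 0.0444] tilt [-0.0081 -0.0139] 0.0855 [-0.9  0.4  0.4]
23.2 [0.4594 0.2902 0.0208] tilt [-0.0096 -0.0148] 0.0851 [-2.7 -1.9 -2.3]
23.25 [0.4582 0.2898 0.021 ] tilt [-0.0123 -0.016 ] 0.0854 [-1.7 -0.2 -0.2]
```

```bash
python3 -m creep '[{"fingers":0.2,"dx":0,"dy":0,"dz":-0.016,"twist":0}]' >/dev/null; python3 st.py; python3 -m creep '[{"fingers":0.4,"dx":0,"dy":0,"dz":0,"twist":0}]' >/dev/null; python3 st.py; python3 -m creep '[{"fingers":0.5,"dx":0,"dy":0,"dz":0,"twist":0}]' >/dev/null; python3 st.py; python3 -m creep '[{"fingers":1,"dx":0,"dy":0,"dz":0,"twist":0}]' >/dev/null; python3 st.py; python3 -m creep '[{"fingers":1,"dx":0,"dy":0,"dz":0,"twist":0}]' >/dev/null; python3 st.py;  python3 -m creep '[{"fingers":1,"dx":0,"dy":0,"dz":0.03,"twist":0}]' >/dev/null; python3 st.py; python3 st.py
```

```text
23.38 [0.458  0.2893 0.0044] tilt [-0.0135 -0.0167] 0.0692 [-1.6 -1.7 -2.5]
23.52 [0.4581 0.2892 0.0052] tilt [-0.0137 -0.0169] 0.0514 [ 0.8 -0.6 -0.4]
23.65 [0.4591 0.2896 0.007 ] tilt [-0.0118 -0.016 ] 0.0425 [0.2 0.2 0.4]
23.78 [0.4599 0.29   0.0084] tilt [-0.0101 -0.0152] 0.036 [ 0.5 -0.  -1. ]
23.92 [0.4602 0.2901 0.0089] tilt [-0.0093 -0.0149] 0.036 [-0.5  0.1 -2.3]
24.05 [0.461  0.2907 0.0425] tilt [-0.0077 -0.0141] 0.0361 [5.  2.5 2.5]
24.1 [0.463  0.2915 0.0427] tilt [-0.0027 -0.0119] 0.0359 [ 1.1  1.3 -0.3]
```

Socket 38 is gripped. Carrying it to the grey pad next to blue, high over the others.

```bash
python3 -m creep '[{"fingers":1,"dx":0,"dy":0,"dz":0.035,"twist":0},{"fingers":1,"dx":0,"dy":0,"dz":0.035,"twist":0},{"fingers":1,"dx":0.02,"dy":-0.025,"dz":0.02,"twist":0}]' >/dev/null; python3 st.py; python3 -m creep '[{"fingers":1,"dx":0.025,"dy":-0.028,"dz":0,"twist":0},{"fingers":1,"dx":0.025,"dy":-0.028,"dz":0,"twist":0},{"fingers":1,"dx":0.025,"dy":-0.028,"dz":0,"twist":0}]' >/dev/null; python3 st.py; python3 st.py;  python3 -m creep '[{"fingers":1,"dx":0.025,"dy":-0.028,"dz":0,"twist":0},{"fingers":1,"dx":0.025,"dy":-0.028,"dz":0,"twist":0}]' >/dev/null; python3 st.py; python3 st.py
```

```text
24.4 [0.4828 0.2616 0.1319] tilt [-0.0055 -0.0189] 0.0361 [ 5.  -4.1  1.5]
24.7 [0.5624 0.1745 0.134 ] tilt [ 0.0046 -0.0199] 0.036 [ 1.7 -5.3 -0.9]
24.75 [0.56   0.1771 0.1335] tilt [ 0.0011 -0.017 ] 0.0361 [ 0.5  0.3 -2.4]
24.97 [0.6109 0.1185 0.1307] tilt [-0.0004 -0.0182] 0.0361 [ 0.7 -4.6 -1.2]
25.02 [0.6089 0.1209 0.1306] tilt [-0.0032 -0.0156] 0.036 [-0.1 -0.3 -1.4]
```

```bash
python3 -m creep '[{"fingers":1,"dx":0.03,"dy":-0.026,"dz":0,"twist":0}]' >/dev/null; python3 st.py; python3 st.py; python3 -m creep '[{"fingers":1,"dx":0.003,"dy":0,"dz":-0.03,"twist":0},{"fingers":1,"dx":0.003,"dy":0,"dz":-0.03,"twist":0}]' >/dev/null; python3 st.py; python3 st.py
```

```text
25.15 [0.6406 0.0916 0.1283] tilt [-0.0019 -0.0194] 0.0361 [ 1.8 -5.7 -1.5]
25.2 [0.6391 0.0935 0.1287] tilt [-0.0037 -0.0172] 0.0358 [ 0.3  0.4 -1.2]
25.42 [0.6467 0.094  0.0674] tilt [ 0.0008 -0.0162] 0.0358 [-3.9 -0.3 -6.3]
25.47 [0.6454 0.0942 0.0686] tilt [-0.0025 -0.0164] 0.0358 [-1.8  0.2 -3.1]
```

```bash
python3 -m creep '[{"fingers":1,"dx":-0.002,"dy":0.001,"dz":-0.025,"twist":0}]' >/dev/null; python3 st.py; python3 st.py; python3 -m creep '[{"fingers":1,"dx":0,"dy":0,"dz":-0.018,"twist":0}]' >/dev/null; python3 st.py; python3 st.py
```

```text
25.6 [0.6406 0.0961 0.0393] tilt [-0.008  -0.0161] 0.0361 [-4.6  0.3 -7. ]
25.65 [0.639  0.0959 0.0393] tilt [-0.012  -0.0165] 0.0361 [-1.6  0.8 -3.5]
25.78 [0.6373 0.0966 0.0193] tilt [-0.0151 -0.0164] 0.0361 [-3.4  0.  -4.8]
25.83 [0.6364 0.0964 0.0195] tilt [-0.0175 -0.0167] 0.036 [-1.9 -0.1 -3.4]
```

```bash
python3 -m creep '[{"fingers":1,"dx":0.004,"dy":-0.001,"dz":-0.002,"twist":0}]' >/dev/null; python3 st.py; python3 st.py; python3 -m creep '[{"fingers":1,"dx":0,"dy":0,"dz":-0.005,"twist":0}]' >/dev/null; python3 st.py; python3 st.py
```

```text
25.97 [0.6411 0.0956 0.0185] tilt [-0.0163 -0.0167] 0.0358 [-0.2 -0.7 -2.5]
26.02 [0.6414 0.0955 0.0189] tilt [-0.0157 -0.0166] 0.0357 [ 0.7 -0.1 -1.5]
26.15 [0.6432 0.0956 0.0158] tilt [-0.0119 -0.0165] 0.0362 [1.2 0.3 0.2]
26.2 [0.6432 0.0956 0.0159] tilt [-0.0118 -0.0164] 0.0359 [ 1.3 -0.1  0.7]
```

```bash
python3 -m creep '[{"fingers":0.3,"dx":0,"dy":0,"dz":-0.001,"twist":0}]' >/dev/null; python3 st.py; python3 -m creep '[{"fingers":0,"dx":0,"dy":0,"dz":0,"twist":0},{"fingers":0,"dx":0,"dy":0,"dz":0.01,"twist":0}]' >/dev/null; python3 st.py; python3 -m creep '[{"fingers":0,"dx":0,"dy":0,"dz":0.03,"twist":0},{"fingers":0,"dx":0,"dy":0,"dz":0.03,"twist":0},{"fingers":0,"dx":0,"dy":0,"dz":0.03,"twist":0}]' >/dev/null; python3 st.py; python3 -m creep '[{"fingers":0,"dx":-0.03,"dy":-0.02,"dz":0.03,"twist":0},{"fingers":0,"dx":-0.03,"dy":-0.02,"dz":0.03,"twist":0},{"fingers":0,"dx":-0.03,"dy":-0.02,"dz":0.02,"twist":0},{"fingers":0,"dx":-0.03,"dy":-0.02,"dz":0,"twist":0},{"fingers":0,"dx":-0.03,"dy":-0.02,"dz":0,"twist":0},{"fingers":0,"dx":-0.03,"dy":-0.02,"dz":0,"twist":0}]' >/dev/null; python3 st.py; python3 st.py
python3 - <<'E'
from h import *
for n in('wrist','top','scene'): c=snap(n,n+'F.png')
a=[cv2.imread('pics/'+n+'F.png') for n in('wrist','scene')]
cv2.imwrite('pics/F.png',np.hstack([cv2.resize(a[0],(400,300)),a[1][130:280,150:350].repeat(2,0).repeat(2,1)]))
E
```

```text
26.33 [0.6442 0.0956 0.016 ] tilt [-0.0098 -0.0164] 0.0539 [1.2 0.2 0.5]
26.55 [0.6452 0.0956 0.0286] tilt [-0.0079 -0.0163] 0.0837 [ 1.7 -0.2  1.2]
26.85 [0.6442 0.0955 0.1235] tilt [-0.0091 -0.0164] 0.0854 [3.5 1.4 4.9]
27.4 [ 0.4676 -0.0229  0.2038] tilt [ 0.001  -0.0207] 0.0851 [ 1.5  0.1 -0.1]
27.45 [ 0.4701 -0.0216  0.2037] tilt [ 0.0037 -0.0188] 0.0855 [1.3 1.1 0. ]
```

View pics/F.png

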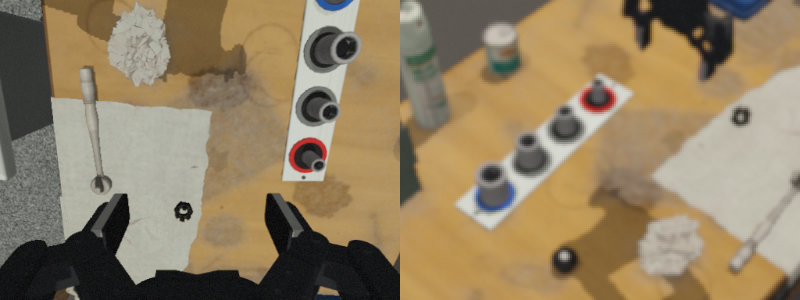

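All four sockets stand in size order. A last check of their centres, and of the nut and cap.

```bash
python3 - <<'E'
from h import *
import h
c=snap('top','topG.png');s=c['frame'];t=[]
g=cv2.cvtColor(s,cv2.COLOR_RGB2GRAY)
f=K(c);Ti=np.linalg.inv(c['T'])
def proj(p):
    q=Ti@[*p,1];a=q[:2]/q[2];a=a*(1+c['k1']*(a@a));return np.array([c['cx'],c['cy']])+f*a
for n,p,d,hh in(('22',(.6547,-.0645),22,.046),('30',(.6478,.015),30,.05),('38',(.6415,.095),38,.054),('46',(.6347,.1745),46,.058)):
    u=proj((*p,hh)); r=d/2000*f/(.95-hh)
    x0,y0=(u-16).astype(int); cr=cv2.resize(s[y0:y0+32,x0:x0+32],(200,200),interpolation=0)
    cv2.circle(cr,tuple(int(v) for v in ((u-[x0,y0]+.5)*6.25)),int(r*6.25),(0,255,0),1); t.append(cr)
cv2.imwrite('pics/G.png',np.hstack(t)[:,:,::-1])
for q,hh in(((.4609,-.1809),.022),((.4784,.1842),.026)):
    m=np.zeros_like(g);cv2.circle(m,tuple(int(round(v)) for v in proj((*q,hh))),9,1,-1);m&=(cv2.cvtColor(s,cv2.COLOR_RGB2HSV)[:,:,2]<75);M=cv2.moments(m,True)
    print(M['m00'],ray(c,(M['m10']/M['m00'],M['m01']/M['m00']),hh) if M['m00'] else None)
E
```

```text
12.0 [ 0.46049227 -0.18132059]
110.0 [0.47837672 0.18232204]
```

View pics/G.png

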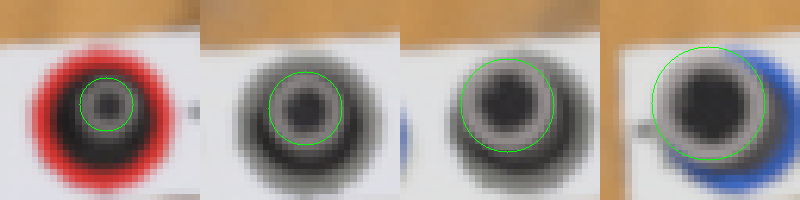

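The rims match the predicted circles to about 1–2 mm, and the nut and cap are where they were. Handing in.

```bash
python3 -c "
from cell import hand_in,get_state
print(hand_in())"
```

```text
the job is handed in; nothing more can be done
None
```

All four sockets are back on the rack strip, upright with mouths up and in size order: 22 on red, 30 and 38 on the two grey pads, 46 on blue. The job was handed in at about 27.7 s of the 96 s allowed, with the gripper open and clear at about 0.2 m height; no verdict is reported.

**Last checks:**
- **Sockets:** in the final top view, each rim lies within about 1–2 mm of where a socket centred on its pad should appear. The scene view shows all four standing.
- **Nut and cap:** the castle nut and the black cap measured within 2 mm of where they started.

**What failed or disagreed:**
- **First grasp:** the first try on socket 30 closed beside it, because the tool crept up and outward. The socket did not move, and the second try worked.
- **Tool tilt:** the tilt reached about 0.07 rad on the way to socket 22. I unwound it with an outward move, then mostly used short moves with pauses to settle.
- **Refused command:** one early move was refused because of missing keys.
- **Bad automatic readings:** my dark-mouth finder gave false positions for sockets already on the pads, because the mouth merges with the black rubber in the top view. I judged those by rim overlay instead.

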